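Sort the furniture feet and the castor into their trays

TASK

Sort the five loose furniture fittings on the upholstery bench: the two fat bun feet go into the wooden tray with the two wide bays, the two slim tapered feet into the wooden tray with the two narrow bays (one foot in each bay), and the castor into the steel tray. Set each one down gently on the tray floor, without dropping it, upright as it stands now (stud or wheel up), and leave the tack tin and the glue bottle that stand among them where they are.

Things in the scene. Friction and masses are not known exactly. Their poses are not given: they have to be found in the camera images.
- bun_a: Fat turned bun foot, pale wood, standing upright: 56 mm across in its upper part (24 to 44 mm high, the place to grip), rounding in to 36 mm at its base; an 8 mm steel stud rises from the middle of its top to 63 mm. About 90 g. Origin: centre of its underside, z up along its axis. Round, so yaw means nothing. Same as the other bun foot: either may go in either wide bay.
- bun_b: Fat turned bun foot, pale wood, standing upright: 56 mm across in its upper part (24 to 44 mm high, the place to grip), rounding in to 36 mm at its base; an 8 mm steel stud rises from the middle of its top to 63 mm. About 90 g. Origin: centre of its underside, z up along its axis. Round, so yaw means nothing. Same as the other bun foot: either may go in either wide bay.
- taper_a: Slim tapered turned foot, pale wood, standing upright: 40 mm across in its upper part (42 to 70 mm high, the place to grip), narrowing to 30 mm at its base; an 8 mm steel stud rises from the middle of its top to 85 mm. About 60 g. Origin: centre of its underside, z up along its axis. Round, so yaw means nothing. Same as the other tapered foot: either may go in either narrow bay.
- taper_b: Slim tapered turned foot, pale wood, standing upright: 40 mm across in its upper part (42 to 70 mm high, the place to grip), narrowing to 30 mm at its base; an 8 mm steel stud rises from the middle of its top to 85 mm. About 60 g. Origin: centre of its underside, z up along its axis. Round, so yaw means nothing. Same as the other tapered foot: either may go in either narrow bay.
- castor: Plate castor standing on its plate, wheel up: steel plate 50 (its x) x 44 (its y) x 4 mm; two upright steel cheeks, 26 mm wide along x, up to 44 mm high, outer faces 28 mm apart along y (grip across these); between them a black rubber wheel, 40 mm diameter, top at 56 mm, fixed. About 130 g. Origin: centre of the plate underside, z up; y is the axle.
- wide_tray: Low wooden tray fixed to the bench, outside 90 (its x) x 173 (its y) x 18 mm high, walls 6 mm, floor 5 mm thick. A 5 mm divider makes two square bays, 78 x 78 mm inside, side by side along its y, centred at y = +41.5 and -41.5 mm. Origin: centre of its underside, on the bench, z up. For the bun feet.
- narrow_tray: Low wooden tray fixed to the bench, outside 70 (its x) x 133 (its y) x 18 mm high, walls 6 mm, floor 5 mm thick. A 5 mm divider makes two square bays, 58 x 58 mm inside, side by side along its y, centred at y = +31.5 and -31.5 mm. Origin: centre of its underside, on the bench, z up. For the tapered feet.
- steel_tray: Low steel tray without divider, fixed to the bench, outside 90 (its x) x 110 (its y) x 18 mm high, walls and floor 3 mm, 84 x 104 mm inside. Origin: centre of its underside, on the bench, z up. For the castor, which may lie turned any way in it.
- tack_tin: Bystander, leave alone: bare metal tin of 52 mm diameter, 50 mm high, standing among the fittings. Origin: centre of its underside.
- glue_bottle: Bystander, leave alone: yellow bottle with a white label and black cap, 44 mm diameter, 85 mm high, standing among the fittings. Origin: centre of its underside.
Not all that is in view belongs to the job. Leave any green or red look-alike of the taper_a alone.

How it is judged:
By the outcome, as a careful person would: the job done as asked, in the order asked, and still so for the second after the job is handed in, with the robot touching nothing.
It also fails if it takes over 128 s, if anything falls off the work surface, if the arm or the gripper's body presses on something with over 40 N, if the wrist force passes 120 N, or if a joint passes its speed limit or range.

ROBOT

A 6-joint arm with a two-finger parallel gripper is mounted at the origin on the work surface. World frame = base frame: x ahead of the robot, y to its left, z up, the work surface at z = 0. Lengths are in mm, angles in rad, forces in N, time in s.
With the tool pointing down it reaches from about 350 to 875 mm from the base axis. Payload 4.2 kg.
Tool frame: the origin (TCP) lies at the very end of the fingers, on their centre line; the grasp point (between the pads) lies arm.grip_depth behind it (arm.grip_depth is the distance from the TCP to the grasp point, in mm); z points along the fingers, y is the direction in which the jaws open and shut (so a half turn about z gives the same grasp; the last joint's range is limited). The gripper opens to 85 mm and grips with 20 to 120 N. Pads are 22 mm wide; open, the fingers measure 114 mm over their backs; the gripper's body (76 mm by 85 mm) begins 54 mm behind the grasp point. The pads swing forward as they close: fully open they stand 13 mm farther back than shut.
Start: joints at [0.259, 0.385, 0.008, 0, -1.194, -0.259], TCP at [624.979, 0.025, 231.312] pointing down, gripper open.
Joint ranges: [-3.14, 3.14], [-1.21, 2.06], [-1.07, 1.41], [-3.16, 2.05], [-2.99, -0.16], [-3.1, 3.1]. Speed limits (rad/s): [2.79, 2.79, 3.14, 3.14, 3.14, 3.14].

INTERFACE

Orientations are given as a unit quaternion [x, y, z, w].
In Python, from bench import arm, optics, workorder gives the robot as it stands. The module is installed in compiled form; this text tells all that it offers.
- The arm moves only by the tool play_rows, never from a script. Its arguments are lists of equal length, an entry for each row: "travel": the shift along the tool's x, y, z in m, a list of three; "rotation": the turn, a rotation vector about the tool's x, y, z in rad, a list of three; "grip": the opening, from 0 (shut) to 1 (fully open). In form: {"travel": [[x, y, z], ...], "rotation": [[rx, ry, rz], ...], "grip": [grip, ...]}. A call has 1 to 12 rows; each row shifts and turns the commanded pose from where the row before left it, along the tool's axes as they then stand; what a row does not reach is not made up. A row lasts 1/12 s, in which the tool goes at most 41.7 mm and 7.16 degrees, less where a joint would pass 70% of its speed; a pose out of reach is approached as far as the arm can. A call is refused whole if a number of a shift passes 0.0417 or a number of a turn 0.125, either way. A call with a gripper value outside its range is refused whole. The fingers move at their own pace and stop on an object; the grip force is fixed at half the most. Time passes only in rows, so rows that do not move let the fingers close. It gives the time, the measured TCP pose, the force and the opening at its end, in the units of the state.
- arm.read_state(): the state, without advancing time (a new reading comes with each control period).
- optics.get_image(name): name is "scene" or "side" or "wrist"; returns a dict with "image" (400x640x3 uint8, blue, green, red), "depth" (400x640 float32, mm along the optical axis (not along the pixel's ray), 0 where there is no reading), "camera_matrix" (3x3 intrinsics, pixels), "R" (3x3) and "t" (3): a world point X has camera coordinates R X + t; the wrist camera has in their place "hand_eye" (4x4, takes a point from camera to tool coordinates, whose origin is the TCP and whose axes are the flange's). Camera axes: x right, y down, z forward; pixel columns grow to the right and rows downward; lengths in mm; the calibration is good to about 2 mm. A picture is of the moment at which its call begins: read the wrist's pose just before it.
- workorder.job_done(): hands the job in, once; it reports no verdict.
The state is a dict: "clock": time; "joints": joint angles; "joint_vel": joint speeds; "joint_efforts": joint torques, N m; "position": TCP position; "ee_rot": TCP orientation; "contact_force": force on the tool from outside, world axes, zero at the start; "wrist_torque": the same for the moment, N m; "gripper_width": finger opening in mm.
Only numpy, scipy, OpenCV 4.12 (cv2) and the standard library are available. Lean on these libraries where they do the work, as an engineer would, in place of code of your own. Each camera call takes 0.05 s, during which the arm holds its last target. There are 200 camera calls.

## Working session

There is one attempt and no reset: what is moved stays moved. The work goes in short steps, Python scripts to look and compute and a tool call to move; the robot and the scene stay as the last step left them, time stands still between calls to the robot, and variables do not carry over. Pictures are saved under pics/ and viewed, about 12 in all and at most 16, crops included, and the job is handed in when it is done.

Besides the shell and the picture viewer there is one more tool, called after "Request:" by a JSON object that holds its "method" and its "body". play_rows: Moves the arm, as the interface text tells. Its arguments: {"type":"object","properties":{"travel":{"type":"array","items":{"type":"array","items":{"type":"number"}}},"rotation":{"type":"array","items":{"type":"array","items":{"type":"number"}}},"grip":{"type":"array","items":{"type":"number"}}},"required":["travel","rotation","grip"]}

```bash
mkdir -p pics; cat > h.py <<'E'
import numpy as np, cv2
from bench import arm, optics, workorder
from scipy.spatial.transform import Rotation as Ro
def grab(name):
    s=arm.read_state(); d=optics.get_image(name)
    K=np.array(d["camera_matrix"])
    if name=="wrist":
        T=np.eye(4);T[:3,:3]=Ro.from_quat(s["ee_rot"]).as_matrix();T[:3,3]=s["position"]
        W=T@np.array(d["hand_eye"])
    else:
        R=np.array(d["R"]);W=np.eye(4);W[:3,:3]=R.T;W[:3,3]=-R.T@np.array(d["t"])
    return d["image"],d["depth"],K,W
def pts(depth,K,W):
    v,u=np.mgrid[:depth.shape[0],:depth.shape[1]]
    c=np.stack([(u-K[0,2])/K[0,0]*depth,(v-K[1,2])/K[1,1]*depth,depth],-1)
    P=c@W[:3,:3].T+W[:3,3]; P[depth<=0]=np.nan
    return P
def ray(u,v,z,K,W):
    d=W[:3,:3]@np.array([(u-K[0,2])/K[0,0],(v-K[1,2])/K[1,1],1]);o=W[:3,3]
    return o+d*(z-o[2])/d[2]
E
python3 - <<'E'
from h import *
s=arm.read_state();print(s,arm.grip_depth)
for n in("scene","side","wrist"):
    I,D,K,W=grab(n);cv2.imwrite(f"pics/{n}0.png",I);print(n,K[0],W.round(2).tolist(),(D>0).mean())
    np.savez(f"{n}0.npz",I=I,D=D,K=K,W=W)
E
```

```text
{'clock': 0.0, 'joints': array([ 2.58579900e-01,  3.85554988e-01,  6.60386159e-03, -4.96859061e-04,
       -1.19401056e+00, -2.58597928e-01]), 'joint_vel': array([ 0.00065065, -0.00075487,  0.00024418, -0.00044704,  0.0003195 ,
        0.00044143]), 'joint_efforts': array([-9.55001960e-04, -3.92286408e+01,  1.88399577e+01,  4.18616563e+00,
       -4.72148502e-03,  8.27910434e-07]), 'position': array([6.24402762e+02, 2.37063554e-03, 2.30214263e+02]), 'ee_rot': array([-0.70703516,  0.70717753,  0.00074394, -0.00081979]), 'contact_force': array([ 0.68374752,  0.42023762, -0.70879728]), 'wrist_torque': array([0.03468963, 0.00047805, 0.02703531]), 'gripper_width': 85.09165599299897} 18.700000000000003
scene [460.03893617   0.         324.46707914] [[0.22, 0.78, -0.58, 1094.36], [0.98, -0.18, 0.12, -124.1], [-0.01, -0.6, -0.8, 896.06], [0.0, 0.0, 0.0, 1.0]] 0.9960234375
side [401.42450202   0.         320.91588834] [[-0.93, -0.26, 0.25, 291.32], [-0.36, 0.69, -0.63, 560.69], [-0.01, -0.68, -0.74, 661.12], [0.0, 0.0, 0.0, 1.0]] 0.99598046875
wrist [310.25079354   0.         315.08605584] [[-1.0, 0.0, -0.0, 623.36], [0.0, 0.96, 0.27, -69.67], [0.0, 0.27, -0.96, 371.07], [0.0, 0.0, 0.0, 1.0]] 0.9961171875
```

View pics/scene0.png

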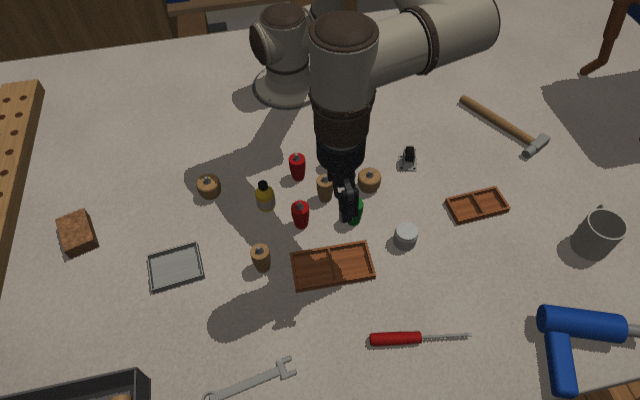

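View pics/side0.png

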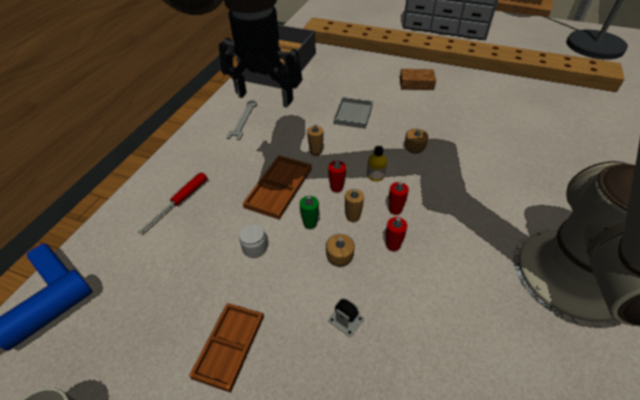

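Scene view: buns at (208,186) and (369,180); tapers at (325,186) and (261,257), castor (408,158). Look-alikes are red (297,166), (300,214), red in side view (396,233), green (356,210). Tin (405,236), glue (265,196). Steel tray (175,266), the larger wooden tray (333,266), smaller (477,205). Measuring with depth from both views.

```bash
python3 - <<'E'
from h import *
from scipy import ndimage as nd
A=[]
for n in("scene","side","wrist"):
    z=np.load(f"{n}0.npz");P=pts(z["D"].astype(float),z["K"],z["W"]).reshape(-1,3);C=z["I"].reshape(-1,3)
    b=(np.abs(P[:,2])<6)&(P[:,0]>400)&(P[:,0]<800)&(abs(P[:,1])<300)
    print(n,"bench z",np.nanmedian(P[b,2]))
    A.append(np.c_[P,C,np.full(len(P),("scene","side","wrist").index(n))])
A=np.concatenate(A);A=A[np.isfinite(A[:,0])]
A=A[(A[:,0]>330)&(A[:,0]<900)&(abs(A[:,1])<420)]
np.save("A.npy",A)
B=A[(A[:,2]>24)&(A[:,2]<100)]
g=np.zeros((200,300),bool)
i=((B[:,0]-330)/3).astype(int);j=((B[:,1]+420)/3).astype(int);g[i,j]=1
L,k=nd.label(g,np.ones((3,3)));l=L[i,j]
for q in range(1,k+1):
    b=B[l==q]
    if len(b)<60: continue
    print(q,len(b),"x",b[:,0].min().round(),b[:,0].max().round(),"y",b[:,1].min().round(),b[:,1].max().round(),"ztop",np.percentile(b[:,2],99).round(),"bgr",np.median(b[:,3:6],0))
# trays: z 8..24
B=A[(A[:,2]>12)&(A[:,2]<22)]
g[:]=0
i=((B[:,0]-330)/3).astype(int);j=((B[:,1]+420)/3).astype(int);g[i,j]=1
L,k=nd.label(nd.binary_closing(g,np.ones((3,3))),np.ones((3,3)));l=L[i,j]
for q in range(1,k+1):
    b=B[l==q]
    if len(b)<100: continue
    r=cv2.minAreaRect(b[:,:2].astype(np.float32));print("low",len(b),np.round(r[0],1),np.round(r[1],1),round(r[2],1),np.median(b[:,3:6],0))
I,D,K,W=[np.load("wrist0.npz")[k] for k in "IDKW"]
# orthophoto at z=18 from scene+side and heights
E
```

```text
scene bench z 0.039692405268738185
side bench z 0.2067645844741719
wrist bench z -1.7130094476464706
1 2237 x 330.0 357.0 y 37.0 78.0 ztop 83.0 bgr [12. 13. 53.]
2 863 x 334.0 392.0 y -283.0 -226.0 ztop 63.0 bgr [40. 59. 74.]
3 3176 x 337.0 379.0 y -58.0 -17.0 ztop 83.0 bgr [13. 14. 65.]
4 597 x 355.0 399.0 y 227.0 261.0 ztop 57.0 bgr [21. 22. 23.]
5 2665 x 401.0 459.0 y 96.0 153.0 ztop 61.0 bgr [ 48.  86. 114.]
6 3662 x 405.0 451.0 y -151.0 -105.0 ztop 86.0 bgr [12. 50. 58.]
7 2596 x 417.0 460.0 y -7.0 34.0 ztop 84.0 bgr [45.  63.5 76. ]
8 2566 x 479.0 522.0 y -77.0 -36.0 ztop 84.0 bgr [14. 16. 78.]
9 1922 x 496.0 538.0 y 43.0 85.0 ztop 84.0 bgr [37. 68. 21.]
10 2343 x 571.0 613.0 y -180.0 -138.0 ztop 84.0 bgr [53. 79. 99.]
11 2646 x 572.0 627.0 y 134.0 187.0 ztop 52.0 bgr [138. 141. 137.]
12 561 x 778.0 899.0 y -420.0 -397.0 ztop 83.0 bgr [39. 39. 40.]
13 512 x 796.0 828.0 y 23.0 119.0 ztop 28.0 bgr [ 23.  26. 126.]
14 3226 x 816.0 900.0 y 341.0 420.0 ztop 64.0 bgr [109.   46.   13.5]
low 167 [344.1  57.7] [20.1 34.4] 0.9 [11. 12. 43.]
low 214 [359.4 -36.5] [29.  35.4] 42.3 [12. 13. 45.]
low 316 [ 429.4 -125. ] [37.3 47. ] 57.7 [42. 45. 49.]
low 197 [430.4 125.1] [52.3 54.2] 30.4 [24. 36. 46.]
low 153 [439.6  15.4] [29.1 35.7] 47.0 [21. 35. 47.]
low 100 [503.  -54.3] [26.9 35.3] 42.9 [11. 12. 53.]
low 118 [518.   63.9] [34.3 34.6] 30.4 [18. 37. 14.]
low 603 [ 553.1 -344.7] [ 93.9 115.3] 6.8 [81. 87. 87.]
low 1517 [544.9 356.3] [ 73.4 131.2] 3.4 [ 21.  54. 104.]
low 275 [598.9 160.6] [52.7 52.8] 84.3 [56. 58. 59.]
low 4339 [626. -14.] [177.6  94.4] 88.1 [27. 46. 71.]
low 127 [ 840.3 -400.6] [116.9   9.7] 0.5 [31. 31. 32.]
low 1733 [819.4 119.3] [200.7  28.7] 80.2 [ 16.  18. 100.]
```

View pics/wrist0.png

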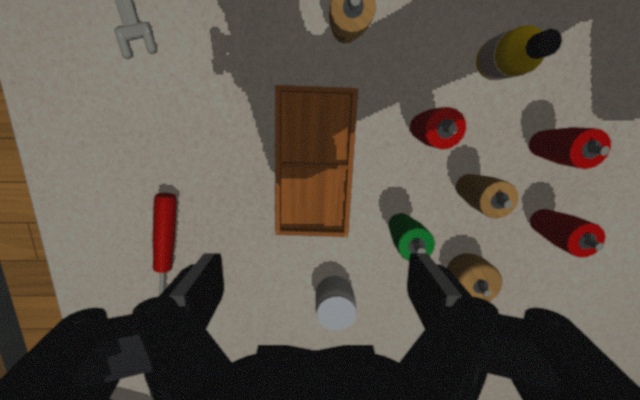

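```bash
python3 - <<'E'
from h import *
from scipy.optimize import least_squares
A=np.load("A.npy")
ob={"bun1":(363,-254,28,24,44),"bun2":(430,125,28,24,44),"tap1":(439,13.5,20,42,69),"tap2":(592,-159,20,42,69),"red":(500,-57,20,42,69),"tin":(600,160,26,10,46),"glue":(428,-128,22,10,50)}
for n,(x,y,r,z0,z1) in ob.items():
    o=[]
    for c in (0,1,2):
        b=A[(A[:,6]==c)&(np.hypot(A[:,0]-x,A[:,1]-y)<r+10)&(A[:,2]>z0)&(A[:,2]<z1)]
        if len(b)<40: continue
        s=least_squares(lambda p:np.hypot(b[:,0]-p[0],b[:,1]-p[1])-r,[x,y],loss="soft_l1",f_scale=2)
        o.append((c,len(b),s.x.round(1).tolist()))
    print(n,o)
for n,x,y,R in(("wide",626,-14,105),("narrow",545,356,82),("steel",553,-345,82)):
    for c in (0,1,2):
        b=A[(A[:,6]==c)&(np.hypot(A[:,0]-x,A[:,1]-y)<R)&(A[:,2]>14)&(A[:,2]<22)]
        if len(b)<50: continue
        r=cv2.minAreaRect(b[:,:2].astype(np.float32));print(n,c,len(b),np.round(r[0],1),np.round(r[1],1),round(r[2],1))
for c in (0,1):
    b=A[(A[:,6]==c)&(np.hypot(A[:,0]-377,A[:,1]-244)<45)]
    for z0,z1 in((2.5,8),(20,42),(46,60)):
        q=b[(b[:,2]>z0)&(b[:,2]<z1)]
        r=cv2.minAreaRect(q[:,:2].astype(np.float32));print("castor",c,z0,len(q),np.round(r[0],1),np.round(r[1],1),round(r[2],1))
I=cv2.imread("pics/scene0.png");J=cv2.imread("pics/side0.png")
a=cv2.resize(I[130:230,180:440],None,fx=3,fy=3,interpolation=2);b=cv2.resize(J[280:350,280:410],None,fx=3,fy=3,interpolation=2)
o=np.zeros((510,780,3),np.uint8);o[:300]=a;o[300:510,:390]=b;cv2.imwrite("pics/crop1.png",o)
E
```

```text
bun1 [(0, 146, [361.4, -256.4]), (1, 152, [361.5, -257.5])]
bun2 [(0, 129, [428.9, 124.8]), (1, 184, [429.1, 123.6]), (2, 431, [427.4, 125.1])]
tap1 [(0, 139, [437.5, 13.8]), (1, 186, [437.6, 12.6]), (2, 1377, [435.1, 13.7])]
tap2 [(0, 178, [591.5, -159.7]), (1, 154, [591.8, -160.7]), (2, 1162, [590.8, -164.3])]
red [(0, 176, [499.6, -57.1]), (1, 172, [500.0, -58.1]), (2, 1391, [497.6, -56.9])]
tin [(0, 236, [598.0, 161.4]), (1, 335, [599.3, 159.4]), (2, 661, [596.9, 161.8])]
glue [(0, 200, [427.2, -128.8]), (1, 253, [426.7, -129.4]), (2, 1067, [425.2, -128.9])]
wide 0 766 [626.4 -12.9] [173.3  93.8] 88.0
wide 1 645 [625.  -14.3] [176.9  91.5] 88.0
wide 2 2648 [624.  -13.3] [173.1  90.2] 88.1
narrow 0 448 [545.  356.5] [ 72.5 131. ] 4.0
narrow 1 910 [544.  356.7] [ 71.1 130.6] 3.6
steel 0 310 [ 553.2 -345.6] [ 93.9 110.5] 6.8
steel 1 183 [ 552.1 -345. ] [ 90.7 114.6] 6.5
castor 0 2.5 164 [382.4 241.3] [81.9 68.1] 65.6
castor 0 20 66 [378.2 242.6] [29.4 37.8] 72.3
castor 0 46 83 [378.5 239.8] [32.7 25.8] 4.0
castor 1 2.5 347 [375.6 243.3] [78.2 75.1] 31.9
castor 1 20 130 [374.7 252.7] [41.6 17.9] 5.7
castor 1 46 228 [375.8 243.7] [18.6 34.7] 75.6
```

View pics/crop1.png

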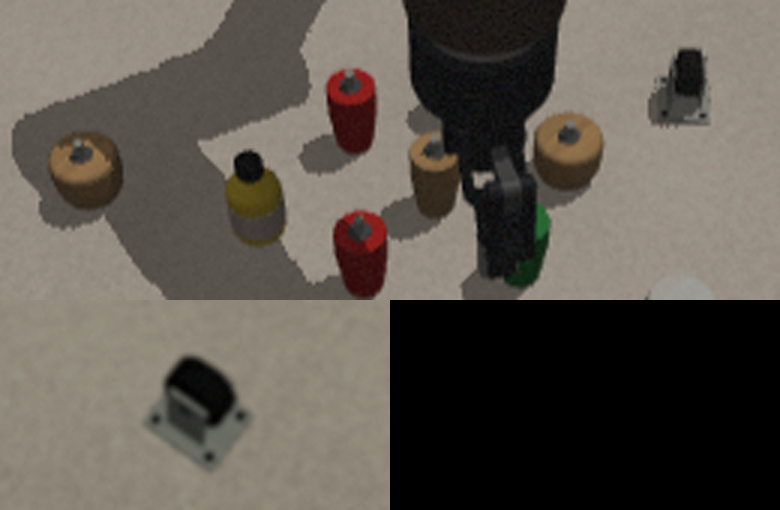

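Crop: pale buns at scene (208,186)/(369,180), pale tapers (325,186)/(261,257), reds and green clearly different; castor identified. Choice stands. Going to the nearer bun first (bun2 at 428.5,124.5).

Request:
{"method": "play_rows", "body": {"travel": [[-0.0178,0.028,0.0143],[-0.0178,0.028,0.0143],[-0.0178,0.028,0.0143],[-0.0178,0.028,0.0143],[-0.0178,0.028,0.0143],[-0.0178,0.028,0.0143],[-0.0178,0.028,0.0143],[0,0,0],[0,0,0],[0,0,0]], "rotation": [[0,0,0],[0,0,0],[0,0,0],[0,0,0],[0,0,0],[0,0,0],[0,0,0],[0,0,0],[0,0,0],[0,0,0]], "grip": [1,1,1,1,1,1,1,1,1,1]}}

```text
clock: 0.98
position: [429.6, 125.1, 131.7]
ee_rot: [0.707, -0.707, 0.0, -0.001]
contact_force: [0.8, 0.5, -0.1]
gripper_width: 85.3
```

Request:
{"method": "play_rows", "body": {"travel": [[0,0.001,0.02],[0,0,0.02],[0,0,0.02],[0,0,0.02],[0,0,0.02],[0,0,0.018],[0,0,0],[0,0,0]], "rotation": [[0,0,0],[0,0,0],[0,0,0],[0,0,0],[0,0,0],[0,0,0],[0,0,0],[0,0,0]], "grip": [1,1,1,1,1,1,1,1]}}

```text
clock: 1.65
position: [428.9, 124.2, 12.9]
ee_rot: [-0.707, 0.708, -0.0, -0.001]
contact_force: [-0.2, 0.3, -0.2]
gripper_width: 85.3
```

Request:
{"method": "play_rows", "body": {"travel": [[0,0,0],[0,0,0],[0,0,0],[0,0,0],[0,0,0],[0,0,0],[0,0,0],[0,0,0]], "rotation": [[0,0,0],[0,0,0],[0,0,0],[0,0,0],[0,0,0],[0,0,0],[0,0,0],[0,0,0]], "grip": [0,0,0,0,0,0,0,0]}}

```text
clock: 2.32
position: [429.1, 125.2, 14.7]
ee_rot: [0.707, -0.707, 0.0, -0.002]
contact_force: [0.3, -1.1, 6.9]
gripper_width: 53.8
```

Request:
{"method": "play_rows", "body": {"travel": [[0,0,0],[0,0,0],[0,0,0]], "rotation": [[0,0,0],[0,0,0],[0,0,0]], "grip": [0,0,0]}}

```text
clock: 2.57
position: [429.1, 125.2, 14.8]
ee_rot: [0.707, -0.707, 0.0, -0.002]
contact_force: [-0.1, -1.2, 5.4]
gripper_width: 53.5
```

```bash
python3 - <<'E'
from h import *
s=arm.read_state();print(s["position"],s["contact_force"],s["wrist_torque"],s["gripper_width"])
I,D,K,W=grab("side");cv2.imwrite("pics/s1.png",cv2.resize(I[170:300,270:430],None,fx=4,fy=4,interpolation=2))
E
```

```text
[429.11882207 125.21230722  14.76748872] [-0.09125294 -1.17238267  5.36653064] [-0.38112077  0.00378484 -0.00899269] 53.45367863414674
```

View pics/s1.png

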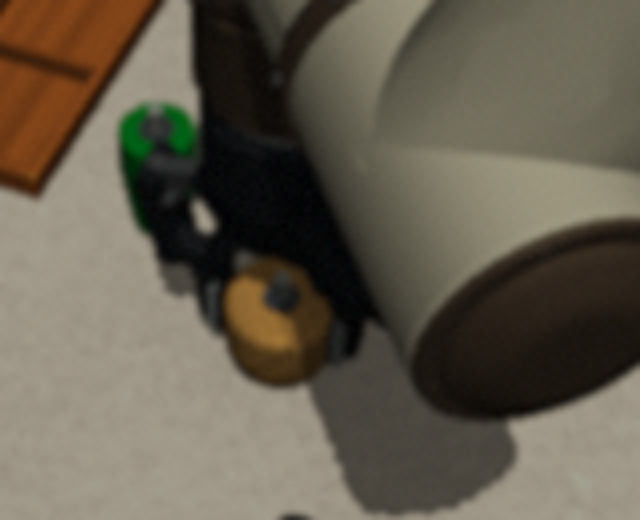

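Request:
{"method": "play_rows", "body": {"travel": [[0,0,-0.005],[0,0,-0.01],[0,0,-0.02],[0,0,-0.025],[0,0,-0.025],[0,0,-0.025],[0,0,0],[0,0,0]], "rotation": [[0,0,0],[0,0,0],[0,0,0],[0,0,0],[0,0,0],[0,0,0],[0,0,0],[0,0,0]], "grip": [0,0,0,0,0,0,0,0]}}

```text
clock: 3.28
position: [428.5, 125.2, 125.0]
ee_rot: [-0.707, 0.707, -0.0, 0.002]
contact_force: [-0.5, 0.4, -0.1]
gripper_width: 54.0
```

```bash
python3 - <<'E'
from h import *
s=arm.read_state();print(s["position"],s["contact_force"],s["wrist_torque"],s["gripper_width"])
a=[]
for n in ("side","scene","wrist"):
    I,D,K,W=grab(n);R=np.linalg.inv(W)@np.r_[s["position"]+[0,0,10],1];u=K@R[:3];u=(u[:2]/u[2]).astype(int);print(n,u)
    x=np.clip(u-70,0,[500,260]);a.append(cv2.resize(I[x[1]:x[1]+140,x[0]:x[0]+140],(260,260),interpolation=2))
cv2.imwrite("pics/l1.png",np.hstack(a))
E
```

```text
[428.47591906 125.17300805 124.98650046] [-0.49746576  0.43261694 -0.13428273] [-0.0225713   0.05398771  0.02897597] 54.000422481005806
side [340 213]
scene [372 149]
wrist [309 274]
```

View pics/l1.png

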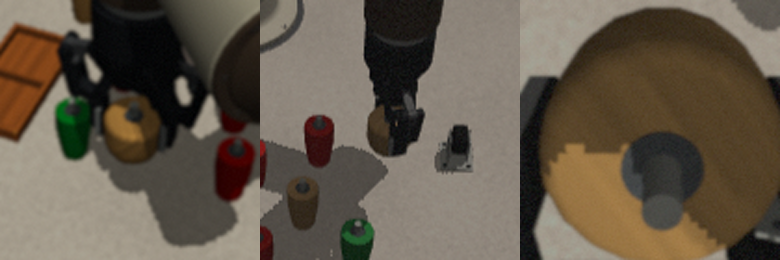

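Request:
{"method": "play_rows", "body": {"travel": [[0.0162,-0.033,0],[0.0162,-0.033,0],[0.0162,-0.033,0],[0.0162,-0.033,0],[0.0162,-0.033,0],[0.0162,-0.033,0],[0,0,0],[0,0,0],[0,0,0]], "rotation": [[0,0,0],[0,0,0],[0,0,0],[0,0,0],[0,0,0],[0,0,0],[0,0,0],[0,0,0],[0,0,0]], "grip": [0,0,0,0,0,0,0,0,0]}}

```text
clock: 4.18
position: [624.7, 27.1, 121.1]
ee_rot: [-0.707, 0.707, 0.001, -0.002]
contact_force: [-0.4, 0.1, -0.1]
gripper_width: 54.2
```

```bash
python3 - <<'E'
from h import *
s=arm.read_state();print(s["position"],s["contact_force"],s["gripper_width"]);p=s["position"]
for n in ("side","wrist","scene"):
    I,D,K,W=grab(n);P=pts(D.astype(float),K,W).reshape(-1,3)-p;C=I.reshape(-1,3).astype(int)
    m=(np.hypot(P[:,0],P[:,1])<40)&(C[:,2]>C[:,0]*1.6)&(C[:,2]>30)&(P[:,2]>-25)&(P[:,2]<60);q=P[m]
    print(n,m.sum(),"z rel",np.percentile(q[:,2],[1,5,50,95,99]).round(1),"x",q[:,0].min().round(1),q[:,0].max().round(1),"y",q[:,1].min().round(1),q[:,1].max().round(1))
    if n=="wrist":
        t=q[abs(q[:,2]-np.percentile(q[:,2],80))<5];c=np.linalg.lstsq(np.c_[t[:,:2],np.ones(len(t))],t[:,2],rcond=None)[0];print("slope",c,len(t))
        cv2.imwrite("pics/w1.png",I)
E
```

```text
[624.66188446  27.07430274 121.11798775] [-0.38720243  0.07028441 -0.07338008] 54.17532063901581
side 540 z rel [-7.7 -2.4 29.6 34.3 41.9] x -28.8 24.1 y -19.1 27.8
wrist 12389 z rel [ 4.2 14.3 31.6 32.8 33.2] x -28.8 25.6 y -28.4 24.9
slope [-5.17382398e-03  2.37760693e-02  3.16596919e+01] 10617
scene 254 z rel [-3.1  6.2 32.8 35.7 37.1] x -26.7 34.9 y -27.6 -0.4
```

Request:
{"method": "play_rows", "body": {"travel": [[-0.002,-0.003,0.02],[0,0,0.02],[0,0,0.02],[0,0,0.02],[0,0,0.015],[0,0,0],[0,0,0],[0,0,0]], "rotation": [[0,0,0],[0,0,0],[0,0,0],[0,0,0],[0,0,0],[0,0,0],[0,0,0],[0,0,0]], "grip": [0,0,0,0,0,0,0,0]}}

```text
clock: 5.0
position: [629.6, 30.0, 29.7]
ee_rot: [0.708, -0.707, 0.001, -0.001]
contact_force: [0.1, 0.8, -1.6]
gripper_width: 53.8
```

Request:
{"method": "play_rows", "body": {"travel": [[0,0,0.002],[0,0,0.002],[0,0,0.002],[0,0,0],[0,0,0]], "rotation": [[0,0,0],[0,0,0],[0,0,0],[0,0,0],[0,0,0]], "grip": [0,0,0,0,0]}}

```text
clock: 5.42
position: [628.9, 29.4, 22.3]
ee_rot: [-0.707, 0.707, 0.0, 0.0]
contact_force: [1.0, -0.1, -0.5]
gripper_width: 53.9
```

Request:
{"method": "play_rows", "body": {"travel": [[0,0,0.001],[0,0,0.001],[0,0,0.001],[0,0,0]], "rotation": [[0,0,0],[0,0,0],[0,0,0],[0,0,0]], "grip": [0,0,0,0]}}

```text
clock: 5.75
position: [629.1, 29.4, 19.9]
ee_rot: [0.707, -0.707, 0.0, 0.0]
contact_force: [-1.1, -0.1, 3.0]
gripper_width: 53.8
```

Request:
{"method": "play_rows", "body": {"travel": [[0,0,0.001],[0,0,0.0005],[0,0,0],[0,0,0]], "rotation": [[0,0,0],[0,0,0],[0,0,0],[0,0,0]], "grip": [0,0,0,0]}}

```text
clock: 6.08
position: [629.1, 29.4, 19.8]
ee_rot: [0.707, -0.707, 0.0, -0.0]
contact_force: [-4.6, 1.1, 10.9]
gripper_width: 54.0
```

Request:
{"method": "play_rows", "body": {"travel": [[0,0,-0.0005],[0,0,0],[0,0,0],[0,0,0],[0,0,0],[0,0,-0.01],[0,0,-0.025],[0,0,-0.03],[0,0,-0.03],[0,0,-0.02],[0,0,0]], "rotation": [[0,0,0],[0,0,0],[0,0,0],[0,0,0],[0,0,0],[0,0,0],[0,0,0],[0,0,0],[0,0,0],[0,0,0],[0,0,0]], "grip": [0.75,0.9,1,1,1,1,1,1,1,1,1]}}

```text
clock: 7.0
position: [632.3, 29.9, 139.8]
ee_rot: [0.707, -0.707, 0.003, -0.005]
contact_force: [0.6, 0.1, 1.2]
gripper_width: 85.3
```

Request:
{"method": "play_rows", "body": {"travel": [[0.0286,0.0267,0],[0.0286,0.0267,0],[0.0286,0.0267,0],[0.0286,0.0267,0],[0.0286,0.0267,0],[0.0286,0.0267,0],[0.0286,0.0267,0],[0.0286,0.0267,0],[0.0286,0.0267,0],[0.0286,0.0267,0],[0,0,0],[0,0,0]], "rotation": [[0,0,0],[0,0,0],[0,0,0],[0,0,0],[0,0,0],[0,0,0],[0,0,0],[0,0,0],[0,0,0],[0,0,0],[0,0,0],[0,0,0]], "grip": [1,1,1,1,1,1,1,1,1,1,1,1]}}

```text
clock: 8.0
position: [360.4, -257.7, 133.4]
ee_rot: [-0.706, 0.709, -0.0, 0.0]
contact_force: [0.2, -0.2, -0.3]
gripper_width: 85.6
```

```bash
python3 - <<'E'
from h import *
s=arm.read_state();print(s["position"],s["contact_force"],s["gripper_width"],s["ee_rot"],s["joints"])
I,D,K,W=grab("scene");cv2.imwrite("pics/sc2.png",I)
E
```

```text
[ 360.44550269 -257.7219459   133.42044483] [ 0.15686215 -0.17196526 -0.27419101] 85.60584890158042 [-7.05708824e-01  7.08501978e-01 -1.98866383e-05  3.77808368e-05] [-2.51809656e-01  1.82183867e-01 -5.59772667e-01 -6.06218505e-05
 -8.28767028e-01  2.47900502e-01]
```

View pics/sc2.png

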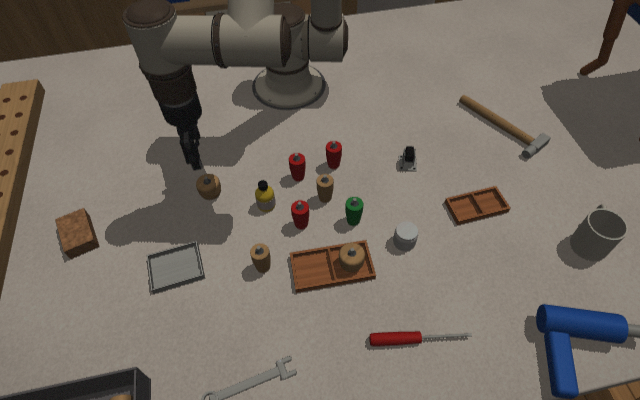

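The first bun stands in the right bay (scene 352,257), everything else in place. Gripper is over the second bun (208,186).

Request:
{"method": "play_rows", "body": {"travel": [[0,0,0.02],[0,0,0.02],[0,0,0.02],[0,0,0.02],[0,0,0.02],[0,0,0.019],[0,0,0],[0,0,0]], "rotation": [[0,0,0],[0,0,0],[0,0,0],[0,0,0],[0,0,0],[0,0,0],[0,0,0],[0,0,0]], "grip": [1,1,1,1,1,1,1,1]}}

```text
clock: 8.72
position: [362.5, -255.8, 13.7]
ee_rot: [0.708, -0.706, -0.001, 0.001]
contact_force: [0.5, -0.1, 0.6]
gripper_width: 85.3
```

Request:
{"method": "play_rows", "body": {"travel": [[0,0,0],[0,0,0],[0,0,0],[0,0,0],[0,0,0],[0,0,0],[0,0,0],[0,0,0],[0,0,0]], "rotation": [[0,0,0],[0,0,0],[0,0,0],[0,0,0],[0,0,0],[0,0,0],[0,0,0],[0,0,0],[0,0,0]], "grip": [0,0,0,0,0,0,0,0,0]}}

```text
clock: 9.47
position: [363.1, -256.8, 15.9]
ee_rot: [0.707, -0.707, 0.001, -0.001]
contact_force: [0.0, 2.2, 5.9]
gripper_width: 54.0
```

Request:
{"method": "play_rows", "body": {"travel": [[0,0,-0.005],[0,0,-0.01],[0,0,-0.02],[0,0,-0.025],[0,0,-0.025],[0,0,-0.025],[0,0,0],[0,0,0]], "rotation": [[0,0,0],[0,0,0],[0,0,0],[0,0,0],[0,0,0],[0,0,0],[0,0,0],[0,0,0]], "grip": [0,0,0,0,0,0,0,0]}}

```text
clock: 10.13
position: [362.7, -256.7, 126.1]
ee_rot: [-0.707, 0.707, -0.002, 0.001]
contact_force: [-0.1, -0.4, -2.6]
gripper_width: 53.6
```

Request:
{"method": "play_rows", "body": {"travel": [[-0.0224,-0.029,0],[-0.0224,-0.029,0],[-0.0224,-0.029,0],[-0.0224,-0.029,0],[-0.0224,-0.029,0],[-0.0224,-0.029,0],[-0.0224,-0.029,0],[-0.0224,-0.029,0],[-0.0224,-0.029,0],[0,0,0],[0,0,0],[0,0,0]], "rotation": [[0,0,0],[0,0,0],[0,0,0],[0,0,0],[0,0,0],[0,0,0],[0,0,0],[0,0,0],[0,0,0],[0,0,0],[0,0,0],[0,0,0]], "grip": [0,0,0,0,0,0,0,0,0,0,0,0]}}

```text
clock: 11.13
position: [621.5, -55.0, 122.4]
ee_rot: [-0.707, 0.707, 0.001, -0.001]
contact_force: [-0.6, -0.9, -1.2]
gripper_width: 54.2
```

```bash
cat > held.py <<'E'
from h import *
s=arm.read_state();print(s["position"],s["contact_force"],s["gripper_width"]);p=s["position"]
for n in ("side","wrist"):
    I,D,K,W=grab(n);P=pts(D.astype(float),K,W).reshape(-1,3)-p;C=I.reshape(-1,3).astype(int)
    m=(np.hypot(P[:,0],P[:,1])<40)&(C[:,2]>C[:,0]*1.6)&(C[:,2]>30)&(P[:,2]>-60)&(P[:,2]<60);q=P[m]
    if m.sum()<50: continue
    print(n,m.sum(),"z rel",np.percentile(q[:,2],[1,5,50,95,99]).round(1),"x",q[:,0].min().round(1),q[:,0].max().round(1),"y",q[:,1].min().round(1),q[:,1].max().round(1))
    if n=="wrist":
        t=q[abs(q[:,2]-np.percentile(q[:,2],80))<5];c=np.linalg.lstsq(np.c_[t[:,:2],np.ones(len(t))],t[:,2],rcond=None)[0];print("slope",c,len(t))
E
python3 held.py
```

```text
[621.47011656 -55.02561862 122.41219052] [-0.59509685 -0.85036857 -1.2249987 ] 54.172172000857124
side 507 z rel [-8.8 -3.8 27.4 33.2 43.1] x -29.0 23.5 y -22.5 29.1
wrist 12132 z rel [ 2.8 13.2 30.3 31.5 31.8] x -28.8 25.8 y -28.8 23.8
slope [-5.74608910e-03  2.53455443e-02  3.03956554e+01] 10422
```

Request:
{"method": "play_rows", "body": {"travel": [[0,-0.001,0.02],[0,0,0.02],[0,0,0.02],[0,0,0.02],[0,0,0.015],[0,0,0.002],[0,0,0.002],[0,0,0.001],[0,0,0],[0,0,0]], "rotation": [[0,0,0],[0,0,0],[0,0,0],[0,0,0],[0,0,0],[0,0,0],[0,0,0],[0,0,0],[0,0,0],[0,0,0]], "grip": [0,0,0,0,0,0,0,0,0,0]}}

```text
clock: 12.07
position: [624.7, -55.1, 25.5]
ee_rot: [-0.707, 0.707, -0.001, 0.001]
contact_force: [0.2, 0.1, -1.9]
gripper_width: 53.8
```

Request:
{"method": "play_rows", "body": {"travel": [[0,0,0.001],[0,0,0.001],[0,0,0],[0,0,0]], "rotation": [[0,0,0],[0,0,0],[0,0,0],[0,0,0]], "grip": [0,0,0,0]}}

```text
clock: 12.4
position: [624.0, -54.9, 22.3]
ee_rot: [0.707, -0.707, 0.0, -0.0]
contact_force: [-0.1, -0.7, -1.5]
gripper_width: 53.9
```

Request:
{"method": "play_rows", "body": {"travel": [[0,0,0.001],[0,0,0.001],[0,0,0],[0,0,0]], "rotation": [[0,0,0],[0,0,0],[0,0,0],[0,0,0]], "grip": [0,0,0,0]}}

```text
clock: 12.73
position: [624.2, -54.9, 20.9]
ee_rot: [0.707, -0.707, 0.0, -0.0]
contact_force: [-1.7, 0.5, 4.3]
gripper_width: 54.0
```

Request:
{"method": "play_rows", "body": {"travel": [[0,0,0.001],[0,0,0],[0,0,0]], "rotation": [[0,0,0],[0,0,0],[0,0,0]], "grip": [0,0,0]}}

```text
clock: 12.98
position: [624.2, -54.9, 20.9]
ee_rot: [0.707, -0.707, 0.0, -0.0]
contact_force: [-3.4, 1.5, 9.2]
gripper_width: 54.0
```

Request:
{"method": "play_rows", "body": {"travel": [[0,0,-0.0005],[0,0,0],[0,0,0],[0,0,0],[0,0,0],[0,0,-0.01],[0,0,-0.025],[0,0,-0.03],[0,0,-0.03],[0,0,-0.02],[0,0,0]], "rotation": [[0,0,0],[0,0,0],[0,0,0],[0,0,0],[0,0,0],[0,0,0],[0,0,0],[0,0,0],[0,0,0],[0,0,0],[0,0,0]], "grip": [0.75,0.9,1,1,1,1,1,1,1,1,1]}}

```text
clock: 13.9
position: [627.3, -55.0, 141.3]
ee_rot: [0.707, -0.707, 0.004, -0.004]
contact_force: [0.7, -0.2, 0.3]
gripper_width: 85.5
```

Request:
{"method": "play_rows", "body": {"travel": [[0.0264,0.0081,0],[0.0264,0.0081,0],[0.0264,0.0081,0],[0.0264,0.0081,0],[0,0,0],[0,0,0],[0,0,0],[0,0,0]], "rotation": [[0,0,0],[0,0,0],[0,0,0],[0,0,0],[0,0,0],[0,0,0],[0,0,0],[0,0,0]], "grip": [1,1,1,1,1,1,1,1]}}

```text
clock: 14.57
position: [591.9, -159.8, 134.7]
ee_rot: [0.707, -0.707, -0.0, -0.0]
contact_force: [1.2, 0.4, 0.4]
gripper_width: 85.3
```

Request:
{"method": "play_rows", "body": {"travel": [[0,0,0.02],[0,0,0.02],[0,0,0.02],[0,0,0.02],[0,0,0.018],[0,0,0],[0,0,0]], "rotation": [[0,0,0],[0,0,0],[0,0,0],[0,0,0],[0,0,0],[0,0,0],[0,0,0]], "grip": [1,1,1,1,1,1,1]}}

```text
clock: 15.15
position: [591.4, -159.7, 36.0]
ee_rot: [0.708, -0.707, -0.001, 0.001]
contact_force: [0.2, 0.5, -0.0]
gripper_width: 84.8
```

Request:
{"method": "play_rows", "body": {"travel": [[0,0,0],[0,0,0],[0,0,0],[0,0,0],[0,0,0],[0,0,0],[0,0,0],[0,0,0],[0,0,0],[0,0,0],[0,0,0]], "rotation": [[0,0,0],[0,0,0],[0,0,0],[0,0,0],[0,0,0],[0,0,0],[0,0,0],[0,0,0],[0,0,0],[0,0,0],[0,0,0]], "grip": [0.3,0.3,0.2,0,0,0,0,0,0,0,0]}}

```text
clock: 16.07
position: [592.4, -160.7, 38.2]
ee_rot: [0.707, -0.707, 0.001, -0.001]
contact_force: [-0.4, 0.8, 5.4]
gripper_width: 38.4
```

Request:
{"method": "play_rows", "body": {"travel": [[0,0,-0.005],[0,0,-0.01],[0,0,-0.02],[0,0,-0.03],[0,0,-0.03],[0,0,-0.025],[0,0,0],[0,0,0],[0,0,0]], "rotation": [[0,0,0],[0,0,0],[0,0,0],[0,0,0],[0,0,0],[0,0,0],[0,0,0],[0,0,0],[0,0,0]], "grip": [0,0,0,0,0,0,0,0,0]}}

```text
clock: 16.82
position: [590.8, -160.4, 156.4]
ee_rot: [-0.707, 0.707, 0.001, -0.0]
contact_force: [-0.9, -0.3, 0.1]
gripper_width: 38.7
```

Request:
{"method": "play_rows", "body": {"travel": [[-0.0343,0.003,0],[-0.0343,0.003,0],[-0.0343,0.003,0],[-0.0343,0.003,0],[-0.0343,0.003,0],[-0.0343,0.003,0],[-0.0343,0.003,0],[-0.0343,0.003,0]], "rotation": [[0,0,0],[0,0,0],[0,0,0],[0,0,0],[0,0,0],[0,0,0],[0,0,0],[0,0,0]], "grip": [0,0,0,0,0,0,0,0]}}

```text
clock: 17.48
position: [566.1, 115.0, 155.0]
ee_rot: [-0.707, 0.707, 0.001, -0.002]
contact_force: [1.2, 0.1, -1.2]
gripper_width: 38.8
```

Request:
{"method": "play_rows", "body": {"travel": [[-0.0343,0.003,0],[-0.0343,0.003,0],[-0.0343,0.003,0],[-0.0343,0.003,0],[-0.0343,0.003,0],[-0.0343,0.003,0],[-0.0343,0.003,0],[-0.0343,0.003,0],[0,0,0],[0,0,0],[0,0,0]], "rotation": [[0,0,0],[0,0,0],[0,0,0],[0,0,0],[0,0,0],[0,0,0],[0,0,0],[0,0,0],[0,0,0],[0,0,0],[0,0,0]], "grip": [0,0,0,0,0,0,0,0,0,0,0]}}

```text
clock: 18.4
position: [542.8, 387.4, 154.9]
ee_rot: [0.707, -0.707, 0.0, 0.002]
contact_force: [0.2, -1.2, 0.2]
gripper_width: 38.5
```

```bash
python3 held.py; python3 - <<'E'
from h import *
I,D,K,W=grab("wrist");cv2.imwrite("pics/w2.png",I)
P=pts(D.astype(float),K,W).reshape(-1,3)
m=(abs(P[:,0]-545)<60)&(abs(P[:,1]-356)<85)&(P[:,2]>10)&(P[:,2]<22)
C=I.reshape(-1,3).astype(int);m&=(C[:,2]>C[:,0]*1.5)
print(m.sum(),cv2.minAreaRect(P[m][:,:2].astype(np.float32)))
E
```

```text
[542.78982733 387.38341552 154.89142372] [ 0.23826814 -1.22048333  0.2100657 ] 38.45620080063026
wrist 7110 z rel [-31.2 -12.   30.   31.2  31.7] x -20.5 18.3 y -20.1 20.0
slope [-7.60370468e-03  1.98674413e-02  3.02427386e+01] 5019
2987 ((543.2997436523438, 358.1098937988281), (69.76931762695312, 132.16847229003906), 3.274709939956665)
```

View pics/w2.png

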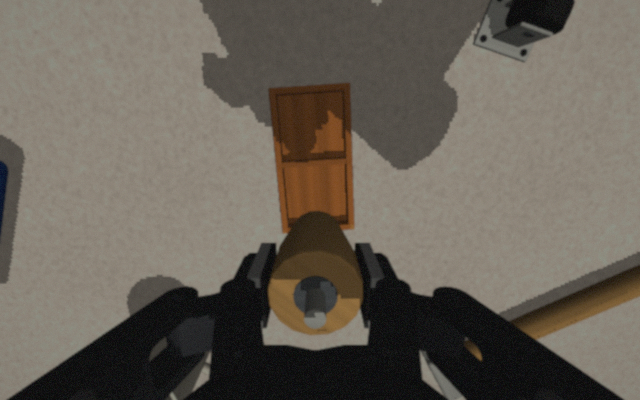

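The taper is held upright over the end of the narrow tray (tray spans (270-352, 83-232) in wrist view); castor at upper right (520,25). Lowering.

Request:
{"method": "play_rows", "body": {"travel": [[-0.001,0,0.02],[0,0,0.02],[0,0,0.02],[0,0,0.02],[0,0,0.015],[0,0,0.008],[0,0,0.002],[0,0,0.001],[0,0,0],[0,0,0]], "rotation": [[0,0,0],[0,0,0],[0,0,0],[0,0,0],[0,0,0],[0,0,0],[0,0,0],[0,0,0],[0,0,0],[0,0,0]], "grip": [0,0,0,0,0,0,0,0,0,0]}}

```text
clock: 19.38
position: [544.3, 389.6, 52.1]
ee_rot: [0.707, -0.707, 0.0, -0.001]
contact_force: [0.1, 0.5, -1.3]
gripper_width: 38.9
```

Request:
{"method": "play_rows", "body": {"travel": [[0,0,0.001],[0,0,0.001],[0,0,0.001],[0,0,0],[0,0,0]], "rotation": [[0,0,0],[0,0,0],[0,0,0],[0,0,0],[0,0,0]], "grip": [0,0,0,0,0]}}

```text
clock: 19.8
position: [543.5, 389.2, 47.7]
ee_rot: [0.707, -0.707, 0.0, 0.0]
contact_force: [0.1, -0.3, -0.7]
gripper_width: 38.7
```

Request:
{"method": "play_rows", "body": {"travel": [[0,0,0.001],[0,0,0.001],[0,0,0.001],[0,0,0],[0,0,0]], "rotation": [[0,0,0],[0,0,0],[0,0,0],[0,0,0],[0,0,0]], "grip": [0,0,0,0,0]}}

```text
clock: 20.22
position: [543.5, 389.2, 44.5]
ee_rot: [0.707, -0.707, 0.0, 0.0]
contact_force: [-0.3, -0.5, -0.3]
gripper_width: 38.6
```

Request:
{"method": "play_rows", "body": {"travel": [[0,0,0.001],[0,0,0],[0,0,0]], "rotation": [[0,0,0],[0,0,0],[0,0,0]], "grip": [0,0,0]}}

```text
clock: 20.47
position: [543.6, 389.2, 43.6]
ee_rot: [0.707, -0.707, 0.0, 0.0]
contact_force: [-0.7, 0.1, -0.8]
gripper_width: 38.8
```

Request:
{"method": "play_rows", "body": {"travel": [[0,0,0.001],[0,0,0],[0,0,0]], "rotation": [[0,0,0],[0,0,0],[0,0,0]], "grip": [0,0,0]}}

```text
clock: 20.72
position: [543.7, 389.4, 43.3]
ee_rot: [0.707, -0.707, 0.0, -0.0]
contact_force: [-1.0, 0.1, 3.1]
gripper_width: 38.7
```

Request:
{"method": "play_rows", "body": {"travel": [[0,0,0.0005],[0,0,0],[0,0,0]], "rotation": [[0,0,0],[0,0,0],[0,0,0]], "grip": [0,0,0]}}

```text
clock: 20.97
position: [543.7, 389.4, 43.2]
ee_rot: [0.707, -0.707, 0.0, -0.0]
contact_force: [-1.6, -0.2, 5.2]
gripper_width: 38.4
```

Request:
{"method": "play_rows", "body": {"travel": [[0,0,-0.0005],[0,0,0],[0,0,0],[0,0,0],[0,0,0],[0,0,-0.01],[0,0,-0.025],[0,0,-0.03],[0,0,-0.03],[0,0,0],[0,0,0]], "rotation": [[0,0,0],[0,0,0],[0,0,0],[0,0,0],[0,0,0],[0,0,0],[0,0,0],[0,0,0],[0,0,0],[0,0,0],[0,0,0]], "grip": [0.6,0.8,1,1,1,1,1,1,1,1,1]}}

```text
clock: 21.88
position: [544.6, 390.3, 141.3]
ee_rot: [0.707, -0.707, -0.0, -0.003]
contact_force: [-0.4, -0.1, -0.2]
gripper_width: 85.2
```

Request:
{"method": "play_rows", "body": {"travel": [[0.0342,0.0097,0],[0.0342,0.0097,0],[0.0342,0.0097,0],[0.0342,0.0097,0],[0.0342,0.0097,0],[0.0342,0.0097,0],[0.0342,0.0097,0],[0.0342,0.0097,0],[0.0342,0.0097,0],[0.0342,0.0097,0],[0.0342,0.0097,0],[0,0,0]], "rotation": [[0,0,0],[0,0,0],[0,0,0],[0,0,0],[0,0,0],[0,0,0],[0,0,0],[0,0,0],[0,0,0],[0,0,0],[0,0,0],[0,0,0]], "grip": [1,1,1,1,1,1,1,1,1,1,1,1]}}

```text
clock: 22.88
position: [433.0, 8.7, 136.7]
ee_rot: [-0.705, 0.709, 0.001, -0.002]
contact_force: [0.3, 0.7, 0.2]
gripper_width: 85.5
```

```bash
python3 - <<'E'
from h import *
s=arm.read_state();print(s["position"],s["contact_force"],s["gripper_width"],s["ee_rot"])
I,D,K,W=grab("scene");J=grab("side")[0]
cv2.imwrite("pics/sc3.png",np.vstack([I[120:320,140:540],J[120:400,190:590]]))
E
```

```text
[432.95804332   8.67872693 136.74825104] [0.25056707 0.73911373 0.20727616] 85.4628925232586 [-0.70518097  0.70902296  0.00132978 -0.00211788]
```

View pics/sc3.png

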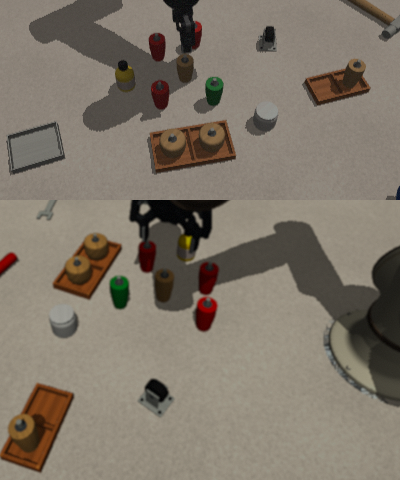

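Both buns and the first taper are placed upright; tool is over the second taper.

Request:
{"method": "play_rows", "body": {"travel": [[0,0,0],[0,0,0],[0,0,0]], "rotation": [[0,0,0],[0,0,0],[0,0,0]], "grip": [1,1,1]}}

```text
clock: 23.23
position: [437.2, 13.9, 137.6]
ee_rot: [0.708, -0.707, -0.0, 0.0]
contact_force: [1.0, -0.1, -0.6]
gripper_width: 85.7
```

Request:
{"method": "play_rows", "body": {"travel": [[0,0,0.02],[0,0,0.02],[0,0,0.02],[0,0,0.02],[0,0,0.02],[0,0,0.001],[0,0,0],[0,0,0]], "rotation": [[0,0,0],[0,0,0],[0,0,0],[0,0,0],[0,0,0],[0,0,0],[0,0,0],[0,0,0]], "grip": [1,1,1,1,1,1,1,1]}}

```text
clock: 23.9
position: [437.7, 13.7, 37.3]
ee_rot: [0.708, -0.707, 0.0, -0.0]
contact_force: [0.2, -0.2, -0.2]
gripper_width: 85.4
```

Request:
{"method": "play_rows", "body": {"travel": [[0,0,0],[0,0,0],[0,0,0],[0,0,0],[0,0,0],[0,0,0],[0,0,0],[0,0,0],[0,0,0],[0,0,0],[0,0,0]], "rotation": [[0,0,0],[0,0,0],[0,0,0],[0,0,0],[0,0,0],[0,0,0],[0,0,0],[0,0,0],[0,0,0],[0,0,0],[0,0,0]], "grip": [0.3,0.3,0.2,0,0,0,0,0,0,0,0]}}

```text
clock: 24.82
position: [437.4, 13.1, 37.7]
ee_rot: [0.707, -0.707, 0.0, -0.001]
contact_force: [-1.1, 1.4, 5.2]
gripper_width: 38.4
```

Request:
{"method": "play_rows", "body": {"travel": [[0,0,-0.005],[0,0,-0.01],[0,0,-0.02],[0,0,-0.03],[0,0,-0.03],[0,0,-0.025],[0,0,0],[0,0,0],[0,0,0]], "rotation": [[0,0,0],[0,0,0],[0,0,0],[0,0,0],[0,0,0],[0,0,0],[0,0,0],[0,0,0],[0,0,0]], "grip": [0,0,0,0,0,0,0,0,0]}}

```text
clock: 25.57
position: [436.0, 12.8, 156.3]
ee_rot: [-0.707, 0.707, 0.0, -0.0]
contact_force: [0.9, 0.7, -1.7]
gripper_width: 38.4
```

Request:
{"method": "play_rows", "body": {"travel": [[-0.0348,-0.012,0],[-0.0348,-0.012,0],[-0.0348,-0.012,0],[-0.0348,-0.012,0],[-0.0348,-0.012,0],[-0.0348,-0.012,0],[-0.0348,-0.012,0],[-0.0348,-0.012,0],[-0.0348,-0.012,0],[0,0,0],[0,0,0],[0,0,0]], "rotation": [[0,0,0],[0,0,0],[0,0,0],[0,0,0],[0,0,0],[0,0,0],[0,0,0],[0,0,0],[0,0,0],[0,0,0],[0,0,0],[0,0,0]], "grip": [0,0,0,0,0,0,0,0,0,0,0,0]}}

```text
clock: 26.57
position: [543.8, 325.4, 154.4]
ee_rot: [0.707, -0.707, -0.0, 0.002]
contact_force: [0.3, -0.2, -0.8]
gripper_width: 38.9
```

```bash
python3 held.py
```

```text
[543.79284655 325.40983336 154.37942952] [ 0.27643037 -0.1505961  -0.82387482] 38.87888938866372
wrist 7193 z rel [-30.1 -10.9  30.6  31.8  32.3] x -20.7 18.2 y -20.9 19.2
slope [1.67560214e-03 2.18783140e-02 3.08641594e+01] 5082
```

Request:
{"method": "play_rows", "body": {"travel": [[0,-0.001,0.02],[0,0,0.02],[0,0,0.02],[0,0,0.02],[0,0,0.015],[0,0,0.008],[0,0,0.002],[0,0,0.001],[0,0,0],[0,0,0]], "rotation": [[0,0,0],[0,0,0],[0,0,0],[0,0,0],[0,0,0],[0,0,0],[0,0,0],[0,0,0],[0,0,0],[0,0,0]], "grip": [0,0,0,0,0,0,0,0,0,0]}}

```text
clock: 27.5
position: [546.5, 326.6, 52.0]
ee_rot: [0.707, -0.707, 0.0, -0.001]
contact_force: [-0.2, 1.0, -0.1]
gripper_width: 38.5
```

Request:
{"method": "play_rows", "body": {"travel": [[0,0,0.001],[0,0,0.001],[0,0,0.001],[0,0,0.001],[0,0,0],[0,0,0]], "rotation": [[0,0,0],[0,0,0],[0,0,0],[0,0,0],[0,0,0],[0,0,0]], "grip": [0,0,0,0,0,0]}}

```text
clock: 28.0
position: [545.8, 326.2, 46.6]
ee_rot: [0.707, -0.707, 0.0, 0.0]
contact_force: [0.1, -0.4, 0.2]
gripper_width: 38.4
```

Request:
{"method": "play_rows", "body": {"travel": [[0,0,0.001],[0,0,0.001],[0,0,0.001],[0,0,0],[0,0,0]], "rotation": [[0,0,0],[0,0,0],[0,0,0],[0,0,0],[0,0,0]], "grip": [0,0,0,0,0]}}

```text
clock: 28.42
position: [545.8, 326.2, 43.6]
ee_rot: [0.707, -0.707, 0.0, 0.0]
contact_force: [0.3, 0.5, -0.3]
gripper_width: 38.5
```

Request:
{"method": "play_rows", "body": {"travel": [[0,0,0.001],[0,0,0],[0,0,0]], "rotation": [[0,0,0],[0,0,0],[0,0,0]], "grip": [0,0,0]}}

```text
clock: 28.67
position: [546.0, 326.3, 42.8]
ee_rot: [0.707, -0.707, 0.0, -0.0]
contact_force: [1.1, -0.7, -0.1]
gripper_width: 38.1
```

Request:
{"method": "play_rows", "body": {"travel": [[0,0,0.001],[0,0,0],[0,0,0]], "rotation": [[0,0,0],[0,0,0],[0,0,0]], "grip": [0,0,0]}}

```text
clock: 28.92
position: [546.0, 326.4, 42.8]
ee_rot: [0.707, -0.707, 0.0, -0.0]
contact_force: [-2.2, -0.5, 5.9]
gripper_width: 38.5
```

Request:
{"method": "play_rows", "body": {"travel": [[0,0,0.0005],[0,0,0],[0,0,0]], "rotation": [[0,0,0],[0,0,0],[0,0,0]], "grip": [0,0,0]}}

```text
clock: 29.17
position: [546.1, 326.4, 42.7]
ee_rot: [0.707, -0.707, 0.0, -0.0]
contact_force: [-1.8, -0.9, 7.9]
gripper_width: 38.0
```

Request:
{"method": "play_rows", "body": {"travel": [[0,0,-0.0005],[0,0,0],[0,0,0],[0,0,0],[0,0,0],[0,0,-0.01],[0,0,-0.025],[0,0,-0.03],[0,0,-0.03],[0,0,-0.03],[0,0,-0.03],[0,0,0]], "rotation": [[0,0,0],[0,0,0],[0,0,0],[0,0,0],[0,0,0],[0,0,0],[0,0,0],[0,0,0],[0,0,0],[0,0,0],[0,0,0],[0,0,0]], "grip": [0.6,0.8,1,1,1,1,1,1,1,1,1,1]}}

```text
clock: 30.17
position: [549.1, 328.2, 205.4]
ee_rot: [0.708, -0.707, 0.001, -0.007]
contact_force: [1.0, 0.4, 1.7]
gripper_width: 85.4
```

Request:
{"method": "play_rows", "body": {"travel": [[0.0052,0.0338,0],[0.0052,0.0338,0],[0.0052,0.0338,0],[0.0052,0.0338,0],[0.0052,0.0338,0],[0,0,0],[0,0,0],[0,0,0],[0,0,0]], "rotation": [[0,0,0],[0,0,0],[0,0,0],[0,0,0],[0,0,0],[0,0,0],[0,0,0],[0,0,0],[0,0,0]], "grip": [1,1,1,1,1,1,1,1,1]}}

```text
clock: 30.92
position: [377.7, 300.8, 197.1]
ee_rot: [-0.707, 0.707, 0.0, 0.001]
contact_force: [0.3, 0.2, 0.1]
gripper_width: 85.4
```

```bash
python3 - <<'E'
from h import *
s=arm.read_state();print(s["position"],s["contact_force"],s["ee_rot"])
I,D,K,W=grab("wrist");np.savez("wc.npz",I=I,D=D,K=K,W=W)
P=pts(D.astype(float),K,W).reshape(-1,3)
near=np.hypot(P[:,0]-377,P[:,1]-244)<50
bz=np.nanmedian(P[(np.hypot(P[:,0]-377,P[:,1]-244)<90)&(P[:,2]<4)][:,2]);print("bench",bz)
for z0,z1 in((2.5,7),(20,43),(40,46),(47,60)):
    q=P[near&(P[:,2]-bz>z0)&(P[:,2]-bz<z1)]
    r=cv2.minAreaRect(q[:,:2].astype(np.float32));print(z0,len(q),np.round(r[0],1),np.round(r[1],1),round(r[2],1))
X=np.linalg.inv(W)@np.array([377,244,25,1]);u=K@X[:3];u=(u[:2]/u[2]).astype(int);print(u)
x0,y0=max(u[0]-75,0),max(u[1]-75,0);print(x0,y0)
cv2.imwrite("pics/c1.png",cv2.resize(I[y0:y0+150,x0:x0+150],None,fx=4,fy=4,interpolation=2))
E
```

```text
[377.73166901 300.75806911 197.09057785] [0.27657136 0.1638779  0.06224281] [-7.06940830e-01  7.07272450e-01  4.88743234e-06  5.86753605e-04]
bench -1.7155730424983346
2.5 890 [378.1 237.8] [53.2 60.4] 73.0
20 146 [374.5 243.9] [30.1 39.8] 74.0
40 283 [374.6 243.8] [29.  38.5] 74.7
47 712 [374.5 243.8] [18.  33.7] 73.5
[314 128]
239 53
```

View pics/c1.png

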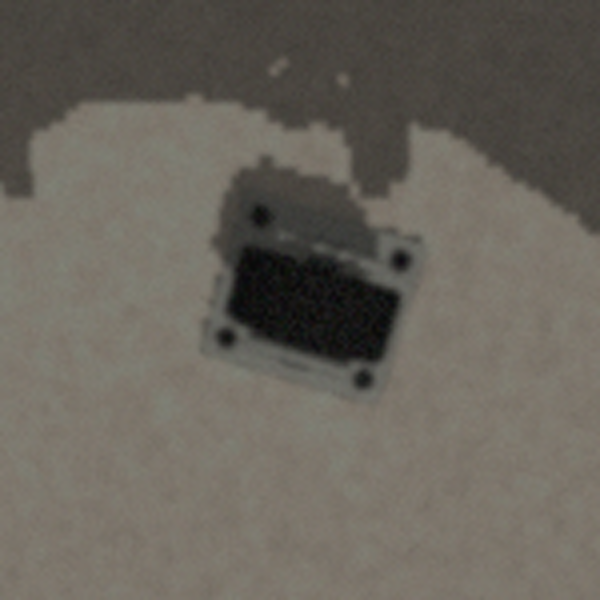

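Request:
{"method": "play_rows", "body": {"travel": [[0.0284,0.0009,0.02],[0.0284,0.0009,0.02],[0,0,0],[0,0,0],[0,0,0],[0,0,0],[0,0,0],[0,0,0],[0,0,0],[0,0,0],[0,0,0],[0,0,0]], "rotation": [[0,0,0],[0,0,0],[0,0,-0.12],[0,0,-0.12],[0,0,-0.12],[0,0,-0.12],[0,0,-0.12],[0,0,-0.12],[0,0,-0.12],[0,0,-0.12],[0,0,-0.12],[0,0,-0.12]], "grip": [1,1,1,1,1,1,1,1,1,1,1,1]}}

```text
clock: 31.97
position: [376.0, 243.5, 156.4]
ee_rot: [0.983, -0.182, -0.0, 0.0]
contact_force: [-0.2, 0.5, -0.6]
gripper_width: 85.7
```

Request:
{"method": "play_rows", "body": {"travel": [[0,0,0],[0,0,0],[0,0,0],[0,0,0]], "rotation": [[0,0,-0.09],[0,0,0],[0,0,0],[0,0,0]], "grip": [1,1,1,1]}}

```text
clock: 32.3
position: [375.5, 243.4, 156.5]
ee_rot: [0.99, -0.141, -0.0, 0.0]
contact_force: [-0.3, -0.0, -0.4]
gripper_width: 85.5
```

```bash
python3 - <<'E'
from h import *
s=arm.read_state();R=Ro.from_quat(s["ee_rot"]).as_matrix();print(s["position"],np.degrees(np.arctan2(R[1,1],R[0,1]))%180,s["joints"])
d=np.array([376,244,14])-s["position"];print("tool d",R.T@d)
E
```

```text
[375.48420514 243.43788338 156.50298507] 73.75679192746878 [ 9.40358007e-01  1.58734620e-01 -5.18126822e-01 -7.68459029e-06
 -8.94318392e-01  3.46945646e-01]
tool d [  0.35735887  -0.73505857 142.50268333]
```

Request:
{"method": "play_rows", "body": {"travel": [[0,0,0.02],[0,0,0.02],[0,0,0.02],[0,0,0.02],[0,0,0.02],[0,0,0.02],[0,0,0.021],[0,0,0],[0,0,0]], "rotation": [[0,0,0],[0,0,0],[0,0,0],[0,0,0],[0,0,0],[0,0,0],[0,0,0],[0,0,0],[0,0,0]], "grip": [1,1,1,1,1,1,1,1,1]}}

```text
clock: 33.05
position: [375.0, 243.0, 15.1]
ee_rot: [0.99, -0.14, -0.001, 0.001]
contact_force: [0.3, -0.7, 0.3]
gripper_width: 85.3
```

Request:
{"method": "play_rows", "body": {"travel": [[0,0,0],[0,0,0],[0,0,0],[0,0,0],[0,0,0],[0,0,0],[0,0,0],[0,0,0],[0,0,0],[0,0,0],[0,0,0],[0,0,0]], "rotation": [[0,0,0],[0,0,0],[0,0,0],[0,0,0],[0,0,0],[0,0,0],[0,0,0],[0,0,0],[0,0,0],[0,0,0],[0,0,0],[0,0,0]], "grip": [0.3,0.3,0.3,0.3,0,0,0,0,0,0,0,0]}}

```text
clock: 34.05
position: [375.5, 244.0, 16.7]
ee_rot: [0.99, -0.14, 0.001, -0.001]
contact_force: [-1.4, 0.5, 7.3]
gripper_width: 27.1
```

Request:
{"method": "play_rows", "body": {"travel": [[0,0,-0.005],[0,0,-0.01],[0,0,-0.02],[0,0,-0.03],[0,0,-0.03],[0,0,-0.03],[0,0,0],[0,0,0],[0,0,0]], "rotation": [[0,0,0],[0,0,0],[0,0,0],[0,0,0],[0,0,0],[0,0,0],[0,0,0],[0,0,0],[0,0,0]], "grip": [0,0,0,0,0,0,0,0,0]}}

```text
clock: 34.8
position: [374.4, 242.8, 140.3]
ee_rot: [0.99, -0.14, -0.001, 0.0]
contact_force: [0.4, 0.3, -0.7]
gripper_width: 26.6
```

Request:
{"method": "play_rows", "body": {"travel": [[0.0209,0.0322,0],[0.0209,0.0322,0],[0.0209,0.0322,0],[0.0209,0.0322,0],[0.0209,0.0322,0],[0.0209,0.0322,0],[0.0209,0.0322,0],[0.0209,0.0322,0]], "rotation": [[0,0,0],[0,0,0],[0,0,0],[0,0,0],[0,0,0],[0,0,0],[0,0,0],[0,0,0]], "grip": [0,0,0,0,0,0,0,0]}}

```text
clock: 35.47
position: [463.3, -52.5, 139.0]
ee_rot: [0.99, -0.14, -0.002, 0.001]
contact_force: [0.7, 1.2, -0.9]
gripper_width: 27.6
```

Request:
{"method": "play_rows", "body": {"travel": [[0.0209,0.0322,0],[0.0209,0.0322,0],[0.0209,0.0322,0],[0.0209,0.0322,0],[0.0209,0.0322,0],[0.0209,0.0322,0],[0.0209,0.0322,0],[0.0209,0.0322,0],[0,0,0],[0,0,0],[0,0,0],[0,0,0]], "rotation": [[0,0,0],[0,0,0],[0,0,0],[0,0,0],[0,0,0],[0,0,0],[0,0,0],[0,0,0],[0,0,0],[0,0,0],[0,0,0],[0,0,0]], "grip": [0,0,0,0,0,0,0,0,0,0,0,0]}}

```text
clock: 36.47
position: [552.8, -343.1, 139.5]
ee_rot: [0.99, -0.14, -0.001, -0.0]
contact_force: [1.3, 0.0, -1.0]
gripper_width: 26.8
```

```bash
python3 - <<'E'
from h import *
s=arm.read_state();R=Ro.from_quat(s["ee_rot"]).as_matrix();print(s["position"],np.degrees(np.arctan2(R[1,1],R[0,1]))%180,s["gripper_width"],s["contact_force"])
d=np.array([552.6,-345.3,120])-s["position"];print("tool d",R.T@d)
I=grab("wrist")[0];J=grab("side")[0];cv2.imwrite("pics/st.png",np.vstack([cv2.resize(I,(480,300)),cv2.resize(J[50:190,270:490],(440,280))[:, :].copy() if 0 else cv2.resize(J[50:200,250:490],(480,300))]))
E
```

```text
[ 552.79029421 -343.09220149  139.47925429] 73.95390074407625 26.810582229006222 [ 1.31655229  0.03915452 -1.00324312]
tool d [ 0.48184471  2.18242341 19.47708365]
```

View pics/st.png

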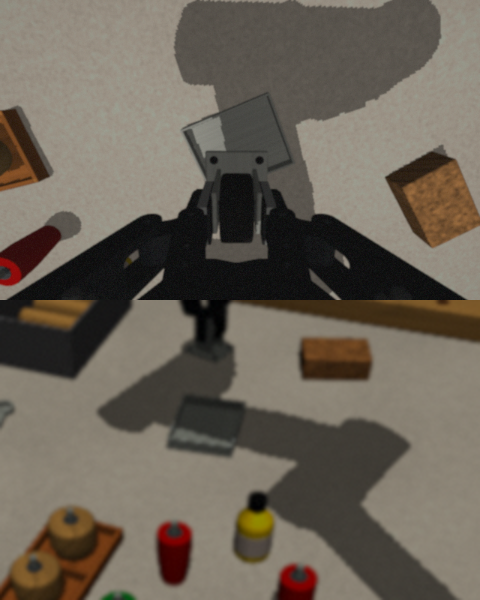

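Castor held level, squarely between the jaws, above the steel tray. Lowering.

Request:
{"method": "play_rows", "body": {"travel": [[0,0.002,0.02],[0,0,0.02],[0,0,0.02],[0,0,0.02],[0,0,0.02],[0,0,0.008],[0,0,0.003],[0,0,0.002],[0,0,0],[0,0,0]], "rotation": [[0,0,0],[0,0,0],[0,0,0],[0,0,0],[0,0,0],[0,0,0],[0,0,0],[0,0,0],[0,0,0],[0,0,0]], "grip": [0,0,0,0,0,0,0,0,0,0]}}

```text
clock: 37.4
position: [554.0, -346.3, 29.1]
ee_rot: [0.99, -0.14, 0.001, 0.0]
contact_force: [0.0, -0.3, -0.8]
gripper_width: 27.1
```

Request:
{"method": "play_rows", "body": {"travel": [[0,0,0.001],[0,0,0.001],[0,0,0.001],[0,0,0],[0,0,0]], "rotation": [[0,0,0],[0,0,0],[0,0,0],[0,0,0],[0,0,0]], "grip": [0,0,0,0,0]}}

```text
clock: 37.82
position: [553.0, -346.2, 24.7]
ee_rot: [0.99, -0.14, -0.0, 0.0]
contact_force: [-0.6, -0.2, -0.6]
gripper_width: 27.1
```

Request:
{"method": "play_rows", "body": {"travel": [[0,0,0.001],[0,0,0.001],[0,0,0.001],[0,0,0],[0,0,0]], "rotation": [[0,0,0],[0,0,0],[0,0,0],[0,0,0],[0,0,0]], "grip": [0,0,0,0,0]}}

```text
clock: 38.23
position: [553.0, -346.2, 21.5]
ee_rot: [0.99, -0.14, -0.0, -0.0]
contact_force: [0.8, 0.1, -1.0]
gripper_width: 27.0
```

Request:
{"method": "play_rows", "body": {"travel": [[0,0,0.001],[0,0,0.001],[0,0,0],[0,0,0]], "rotation": [[0,0,0],[0,0,0],[0,0,0],[0,0,0]], "grip": [0,0,0,0]}}

```text
clock: 38.57
position: [553.2, -346.2, 19.8]
ee_rot: [0.99, -0.14, 0.0, 0.0]
contact_force: [0.5, -0.2, -0.2]
gripper_width: 27.0
```

Request:
{"method": "play_rows", "body": {"travel": [[0,0,0.001],[0,0,0],[0,0,0]], "rotation": [[0,0,0],[0,0,0],[0,0,0]], "grip": [0,0,0]}}

```text
clock: 38.82
position: [553.2, -346.3, 19.7]
ee_rot: [0.99, -0.14, 0.0, 0.0]
contact_force: [-1.7, 2.0, 5.4]
gripper_width: 27.2
```

Request:
{"method": "play_rows", "body": {"travel": [[0,0,0.0005],[0,0,0],[0,0,0]], "rotation": [[0,0,0],[0,0,0],[0,0,0]], "grip": [0,0,0]}}

```text
clock: 39.07
position: [553.2, -346.3, 19.7]
ee_rot: [0.99, -0.14, 0.0, 0.0]
contact_force: [-1.9, 1.7, 7.3]
gripper_width: 26.6
```

Contact. Release to a half opening, lift clear.

Request:
{"method": "play_rows", "body": {"travel": [[0,0,-0.0005],[0,0,0],[0,0,0],[0,0,0],[0,0,0],[0,0,-0.01],[0,0,-0.025],[0,0,-0.03],[0,0,-0.03],[0,0,-0.03],[0,0,-0.03],[0,0,0]], "rotation": [[0,0,0],[0,0,0],[0,0,0],[0,0,0],[0,0,0],[0,0,0],[0,0,0],[0,0,0],[0,0,0],[0,0,0],[0,0,0],[0,0,0]], "grip": [0.4,0.5,0.55,0.55,0.55,0.55,0.55,0.55,0.55,0.55,0.55,0.55]}}

```text
clock: 40.07
position: [556.5, -348.2, 182.6]
ee_rot: [0.99, -0.139, 0.007, 0.003]
contact_force: [1.1, -0.4, 2.4]
gripper_width: 46.8
```

```bash
python3 - <<'E'
from h import *
from scipy.optimize import least_squares
s=arm.read_state();print(s["position"],s["contact_force"],s["gripper_width"])
fr={n:grab(n) for n in("scene","side")}
I=fr["scene"][0];J=fr["side"][0]
cv2.imwrite("pics/fin.png",np.vstack([cv2.resize(I[120:320,130:530],(600,300)),cv2.resize(J[60:400,150:550],(353,300)) if 0 else cv2.resize(J[80:400,170:570],(375,300)) .copy() if 0 else cv2.resize(J[80:400,170:597],(600,300))]))
ob={"bunA":(626.6,28,28,29,49),"bunB":(624,-55,28,29,49),"tapA":(542,389,20,47,74),"tapB":(546,326,20,47,74),"tin":(598.5,160.5,26,10,46),"glue":(427,-129,22,10,50),"red":(500,-57.5,20,42,69)}
for n,(x,y,r,z0,z1) in ob.items():
    for c,(I,D,K,W) in fr.items():
        P=pts(D.astype(float),K,W).reshape(-1,3);h=(np.hypot(P[:,0]-x,P[:,1]-y)<r+10);b=P[h&(P[:,2]>z0)&(P[:,2]<z1)]
        if len(b)<40: continue
        q=least_squares(lambda p:np.hypot(b[:,0]-p[0],b[:,1]-p[1])-r,[x,y],loss="soft_l1",f_scale=2)
        print(n,c,len(b),q.x.round(1),"ztop",np.nanpercentile(P[h][:,2],99).round(1))
E
```

```text
[ 556.4586318  -348.18415441  182.55555241] [ 1.12179166 -0.42169391  2.35535591] 46.79949080518762
bunA scene 130 [628.9  29.3] ztop 67.5
bunA side 169 [629.3  27.9] ztop 66.8
bunB scene 139 [624.  -54.4] ztop 65.7
bunB side 162 [624.4 -55.8] ztop 66.6
tapA scene 183 [542.7 390.5] ztop 89.4
tapA side 305 [543.  389.2] ztop 89.9
tapB scene 184 [545.9 326.8] ztop 88.7
tapB side 271 [546.4 325.7] ztop 89.6
tin scene 239 [598.  161.4] ztop 53.2
tin side 334 [599.3 159.4] ztop 52.0
glue scene 203 [ 427.3 -128.7] ztop 85.9
glue side 255 [ 426.8 -129.3] ztop 86.3
red scene 163 [499.6 -57.3] ztop 84.7
red side 173 [499.8 -58.3] ztop 84.9
```

View pics/fin.png

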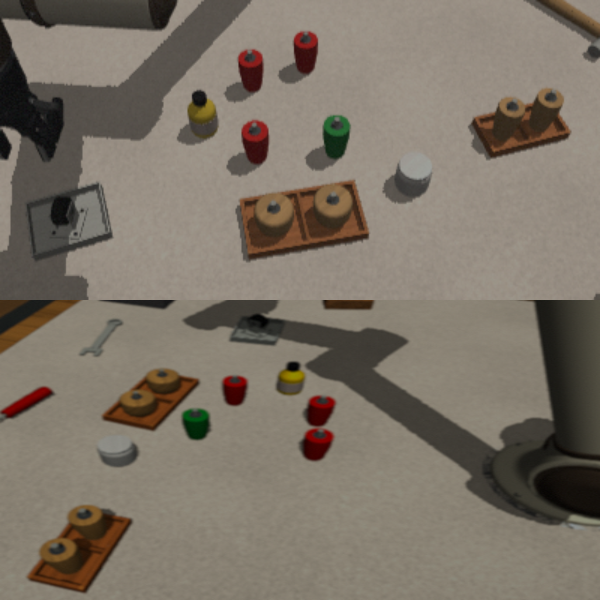

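All five pieces are upright in the right bays and clear of the gripper; tin, glue and look-alikes haven't moved. Let the arm settle, then hand in.

Request:
{"method": "play_rows", "body": {"travel": [[0,0,0],[0,0,0],[0,0,0],[0,0,0],[0,0,0],[0,0,0]], "rotation": [[0,0,0],[0,0,0],[0,0,0],[0,0,0],[0,0,0],[0,0,0]], "grip": [0.55,0.55,0.55,0.55,0.55,0.55]}}

```text
clock: 40.67
position: [552.9, -346.2, 173.1]
ee_rot: [0.99, -0.14, -0.001, -0.0]
contact_force: [0.1, -0.2, -0.5]
gripper_width: 47.3
```

```bash
python3 -c "
from bench import workorder
print(workorder.job_done())"
```

```text
the job is handed in; nothing more can be done
None
```

All five fittings are sorted and the job is handed in at about 41 s. The two buns are in the wide tray, the two tapers in the narrow tray (one per bay), and the castor is in the steel tray with its wheel up. I placed the buns first, then the tapers, then the castor. Each was lowered in small steps until it touched the tray floor, then released; touch-down force was at most about 11 N.

**Position:** In the last scene and side views the buns and tapers sit within about 4 mm of their bay centres. Their stud tops are at about the expected height for standing on the tray floor: 66–67 mm for the buns and 89–90 mm for the tapers. I judged the castor by eye only and did not measure its final pose.

**Left alone:** The tack tin, glue bottle and the red look-alike I measured again are within 0.3 mm of where they started. The other look-alikes look undisturbed in the pictures.

**Disagreements:**
- The gripper width read about 1–2.5 mm below the nominal sizes throughout.
- The wrist camera's depth read about 1.7 mm low, so I relied mainly on the scene and side cameras for positions.

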